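# Empty the small-ware dryer: prop its lid on the folding stay, then close it

## Task

Empty the small steel dryer: swing its lid up, push the knee of the folding stay past straight so that it locks, then take the steel ring cutter out and set it down in the grey tote without dropping it. Then pull the knee back to break the stay and lower the lid until it is fully shut, without slamming it. Leave the bowl where it is and the salt shaker and pepper mill standing.

Things in the scene. Friction and masses are not known exactly. Their poses are not given: they have to be found in the camera images.
- chamber (a point): Centre of the chamber floor, 50 mm above the worktop, of a fixed steel dryer: box 190 (x) x 198 (y) mm, rim 105 mm above the worktop, chamber 174 (x) x 182 (y) x 55 mm deep, open above when the lid is up. Axes are the dryer's: x away from the robot (+-0.2 rad), y away from the hinge (robot's left), z up.
- lid (a joint): Lid angle in rad: 0 fully shut, growing as it opens; the stay stops it at about 1.47 (nearly upright), when the stay is straight. A stiff friction hinge (0.55 N m) holds the lid wherever it is left, so it needs pushing both up (about 5 N at the handle bar) and down.
- lid_hinge (a point): Middle of the lid's hinge line, 111 mm above the worktop, 87 mm towards the dryer's -y (robot's right) from its centre; the line runs along the dryer's x. Axes are the lid's (shut: the dryer's). The lid is a steel plate 190 mm (x) by 182 mm, 12 mm thick, reaching from the hinge towards +y when shut.
- handle_bar (a point): Middle of the lid's dark round handle bar: 14 mm thick, 110 mm long along the dryer's x, 228 mm from the hinge line in the lid's plane, with a 35 mm open gap to the lid's free edge. Shut, it is 111 mm above the worktop, on the dryer's +y side, free space below. Its middle is 30 mm nearer the robot than the dryer's centre. Hook it or pinch it from above. Axes are the lid's.
- stay_knee (a joint): Stay knee in rad: 0 folded (lid shut), 2.79 dead straight, 2.99 the stop past straight: locked. Lid at 1.3: 2.0; at 1.4: 2.3. It does not pass straight of itself: pushing the knee bar to the dryer's -y (5 to 10 N) straightens it, lifts the lid its last 0.2 rad and locks; pulling it to +y (a few N) breaks the lock and draws the lid down a little.
- knee_bar (a point): Middle of the knee's round bar, 14 mm thick, along the dryer's x, sticking out from the stay some 45 mm towards the robot, with a 20 mm black end button; the point is 45 mm off the dryer's front face. Shut it is 68 mm above the worktop, on opening it bulges to +y; locked, it is 157 mm above the worktop and 34 mm to -y of the dryer's centre; pulled to +y it first rises 0.6 mm per mm.
- stay_foot (a point): Pivot of the stay's lower bar at the dryer's front (robot) face, 81 mm above the worktop, 23 mm towards +y from the dryer's centre. The stay is two dark flat bars, 89 mm each between pivots, 14 mm wide, in an upright plane 6 to 13 mm off the front face. Axes are the dryer's.
- cutter_centre (a point): Ring cutter: an open steel ring, 64 mm outer diameter, 36 mm high, wall about 2 mm with a rolled rim, standing on the chamber floor at the start. This point is its centre, 18 mm above its foot. It can be gripped across its outside or by one wall.
- tote_floor (a point): Grey plastic tote, loose, 200 (its x) x 150 (its y) x 55 mm high, walls 4 mm, with 10 mm lips beyond its two short ends. This point is the centre of its inner floor, 4 mm above the worktop; its axes are the tote's, z up.
- bowl: Shallow steel bowl, 115 mm across, 38 mm high, loose bystander beside the tote (they may be swapped); origin at the centre of its underside.
- salt: White cylindrical shaker, 69 mm across, 96 mm high, loose bystander on the far right; origin at the centre of its underside, z up.
- mill: Brown wooden pepper mill, 58 mm across, 170 mm high, loose bystander on the far right; origin at the centre of its underside, z up.

How it is judged:
By the outcome, as a careful person would: the job done as asked, in the order asked, and still so for the second after the job is handed in, with the robot touching nothing.
It also fails if it takes over 72 s, if anything falls off the work surface, if the arm or the gripper's body presses on something with over 40 N, if the wrist force passes 120 N, or if a joint passes its speed limit or range.

## Robot

A 7-joint arm with a two-finger parallel gripper is mounted at the origin on a cart in front of the work surface, level with it; the furniture and walls round the work are solid. World frame = base frame: x ahead of the robot, y to its left, z up, the work surface at z = 0. Lengths are in m, angles in rad, forces in N, time in s.
With the tool pointing down it reaches from about 0.4 to 0.875 m from the base axis. Payload 6.5 kg.
Tool frame: the origin (TCP) lies midway between the tips of the shut fingers; the grasp point (between the pads) lies 19 mm behind it; z points along the fingers, y is the line along which they close (so a half turn about z gives the same grasp; the last joint's range is limited). The gripper opens to 88 mm and grips with 3 to 60 N. Pads are 18 mm wide; open, the fingers measure 123 mm over their backs; the gripper's body (75 mm by 187 mm) begins 45 mm behind the grasp point.
Start: joints at [-1.289, 0.536, -0.004, 1.538, 0.003, 1.067, -0.071], TCP at [0.222, 0.611, 0.239] pointing down, gripper open.
Joint ranges: [-2.7, 2.7], [-0.37, 2.16], [-1.27, 1.26], [0.24, 2.4], [-1.31, 4.45], [0.19, 1.91], [-2.76, 2.76]. Speed limits (rad/s): [2.39, 2.39, 3.14, 3.14, 3.14, 3.14, 3.14].

## Interface

Orientations are given as a 3x3 rotation matrix whose columns are the frame's x, y, z axes.
In Python, from cell import arm gives the robot as it stands.
- The arm moves only by the shell command python3 -m handwheel 'ROWS' [FORCE]. ROWS is JSON, a list of rows, each a list of 3 entries, a list of its own where there are three numbers: the opening in per cent of the stroke, from 0 (shut) to 100 (fully open), then the shift along the tool's x, y, z in mm, then the turn about the tool's z in degrees. In form: [[fingers, [dx, dy, dz], turn], ...]. A call has 1 to 12 rows; each row is the pose to reach, as a shift and turn from the pose commanded when the call began, along the tool's axes at that moment; what a row does not reach only later rows make up. A row lasts 1/8 s, in which the tool goes at most 62.5 mm and 10.7 degrees, less where a joint would pass 70% of its speed; a pose out of reach is approached as far as the arm can. A call with a gripper value outside its range is refused whole. The fingers move at their own pace and stop on an object; FORCE is the grip in N (left out, the last holds). Time passes only in rows, so rows that repeat a pose let the fingers close. It gives the time, the measured TCP pose, the force, the opening and the grip force at its end, in the units of the state.
- arm.observe(): the state, without advancing time (a new reading comes with each control period).
- arm.capture(name): name is "side" or "top"; returns a dict with "frame" (384x512x3 uint8, red, green, blue), "mtx" (3x3 intrinsics, pixels), "dist" ([k1, k2, p1, p2, k3] as OpenCV has them; the pictures are not rectified), "xyz" and "rotation" of the camera in the world. Camera axes: x right, y down, z forward; pixel columns grow to the right and rows downward; lengths in m; the calibration is good to about 2 mm. A picture is of the moment at which its call begins. There is no depth.
- arm.sign_off(): hands the job in; it is judged then, once.
The state is a dict: "clock": time; "qpos": joint angles; "qd": joint speeds; "joint_torque": joint torques, N m; "ee_pos": TCP position; "eef_rot": TCP orientation; "contact_force": force on the tool from outside, world axes, zero at the start; "wrist_torque": the same for the moment, N m; "grip_width": finger opening in m; "gripper_force": force on a finger pad.
Only numpy, scipy, OpenCV 4.12 (cv2) and the standard library are available. Lean on these libraries where they do the work, as an engineer would, in place of code of your own. Each camera call takes 0.05 s, during which the arm holds its last target. There are 200 camera calls.

## Working session

There is one attempt and no reset: what is moved stays moved. The work goes in short steps, Python scripts to look and compute and a shell command to move; the robot and the scene stay as the last step left them, time stands still between calls to the robot, and variables do not carry over. Pictures are saved under pics/ and viewed, at most 10 in all, crops included, and the job is handed in when it is done.

```bash
ls; mkdir -p pics
python3 - <<'E'
from cell import arm
import cv2
o=arm.observe();print(o)
for n in("side","top"):
    c=arm.capture(n);cv2.imwrite(f"pics/{n}0.png",cv2.resize(c["frame"][:,:,::-1],(768,576),interpolation=cv2.INTER_CUBIC));print(n,c["mtx"],c["dist"],c["xyz"],c["rotation"])
E
```

```text
pics
{'clock': 0.0, 'qpos': array([-1.28917883,  0.53718769, -0.00445202,  1.53879219,  0.00260681,
        1.06727517, -0.07118012]), 'qd': array([ 0.00168514, -0.00265458,  0.00083337, -0.00171066,  0.00045594,
        0.00071936, -0.00094894]), 'joint_torque': array([-1.69593145e-04, -5.70991123e+01,  9.90954526e-01, -2.51599360e+01,
       -5.61534951e-02,  1.79619086e-02,  1.67104358e-04]), 'ee_pos': array([0.2213632 , 0.61053765, 0.23785654]), 'eef_rot': array([[-9.40155154e-01,  3.40746364e-01, -4.49406038e-04],
       [ 3.40746639e-01,  9.40153809e-01, -1.59448372e-03],
       [-1.20803730e-04, -1.65219568e-03, -9.99998628e-01]]), 'contact_force': array([0.22315005, 0.44723085, 1.60327065]), 'wrist_torque': array([ 0.00134909,  0.04740001, -0.00684809]), 'gripper_force': 0.0, 'grip_width': 0.0879789657167776}
side [[486.30703091   0.         252.4855589 ]
 [  0.         486.30703091 189.83071117]
 [  0.           0.           1.        ]] [-0.08618637  0.          0.          0.          0.        ] [ 0.44901001 -1.62657633  0.94504916] [[ 0.99830292 -0.0449352   0.03704207]
 [-0.05434497 -0.490287    0.86986509]
 [-0.02092631 -0.87040191 -0.49189694]]
top [[376.34930181   0.         258.46464254]
 [  0.         376.34930181 185.67824527]
 [  0.           0.           1.        ]] [-0.09758819  0.          0.          0.          0.        ] [ 0.38803946 -0.10092024  1.37900323] [[-0.00727227 -0.995298    0.0965868 ]
 [-0.99992615  0.00817848  0.0089898 ]
 [-0.00973747 -0.09651429 -0.99528397]]
```

View pics/side0.png

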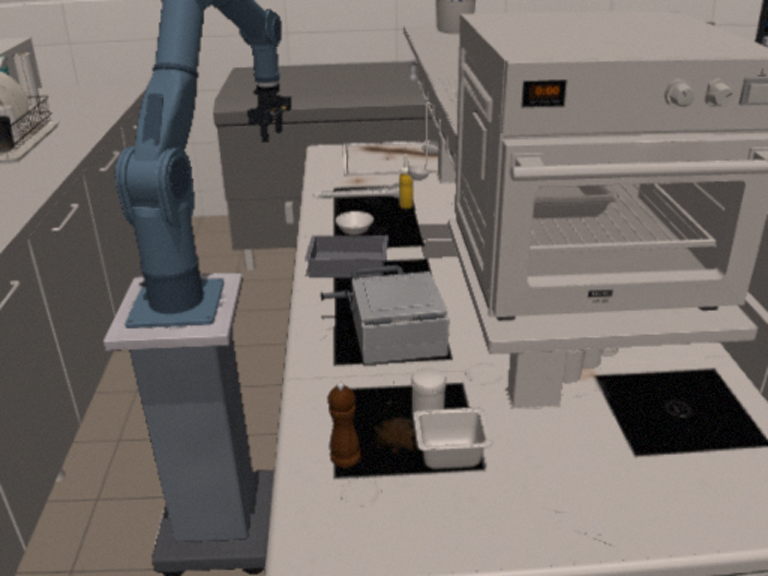

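View pics/top0.png

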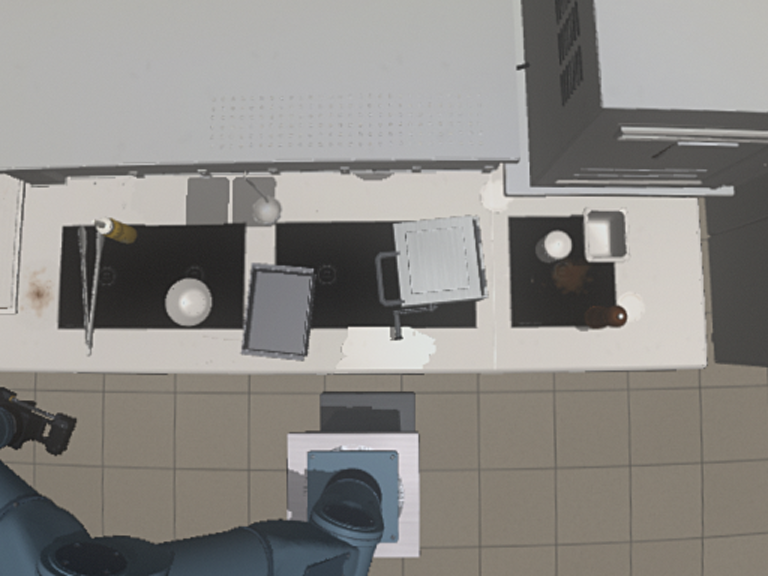

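The side view shows the shut dryer around (400,310), and the tote at (347,257). In the top view, lid corners are about (394,223), (474,216), (485,297) and (400,305). The handle is at about (382,280), the knee bar's end at (396,333), the tote at (280,310), and the bowl at (188,300). I'll enlarge the top view to read these more closely.

```bash
cat > h.py <<'E'
import numpy as np,cv2
from cell import arm
def cap(n): return arm.capture(n)
def ray(c,uv):
    p=cv2.undistortPoints(np.array([[uv]],float),c["mtx"],np.array(c["dist"]))[0,0]
    d=np.array(c["rotation"])@np.array([p[0],p[1],1]);return np.array(c["xyz"]),d
def at(c,uv,z):
    o,d=ray(c,uv);return o+d*(z-o[2])/d[2]
def proj(c,P):
    R=np.array(c["rotation"]);P=np.atleast_2d(np.asarray(P,float))
    rv=cv2.Rodrigues(R.T)[0];t=-R.T@np.array(c["xyz"])
    return cv2.projectPoints(P,rv,t,c["mtx"],np.array(c["dist"]))[0][:,0]
def crop(c,u0,v0,w,h,s,f):
    cv2.imwrite(f,cv2.resize(c["frame"][v0:v0+h,u0:u0+w,::-1],None,fx=s,fy=s,interpolation=cv2.INTER_CUBIC))
E
python3 - <<'E'
from h import *
crop(cap("top"),150,130,190,120,4,"pics/t1.png")
crop(cap("side"),195,140,115,110,5,"pics/s1.png")
E
```

```text
(no output)
```

View pics/t1.png

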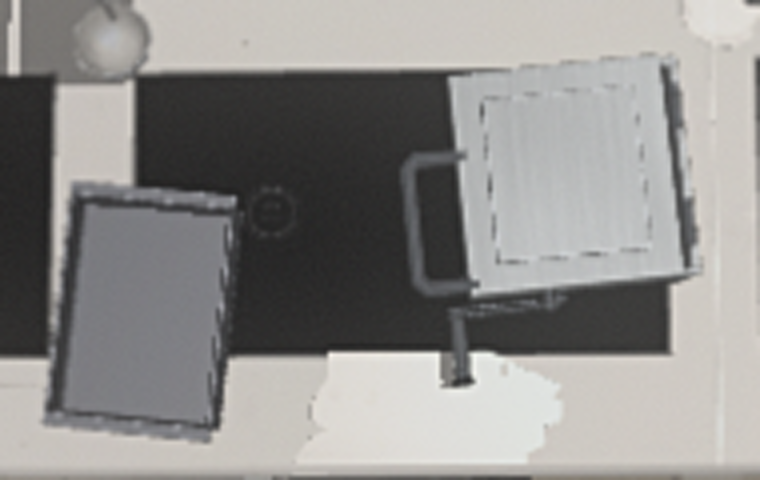

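View pics/s1.png

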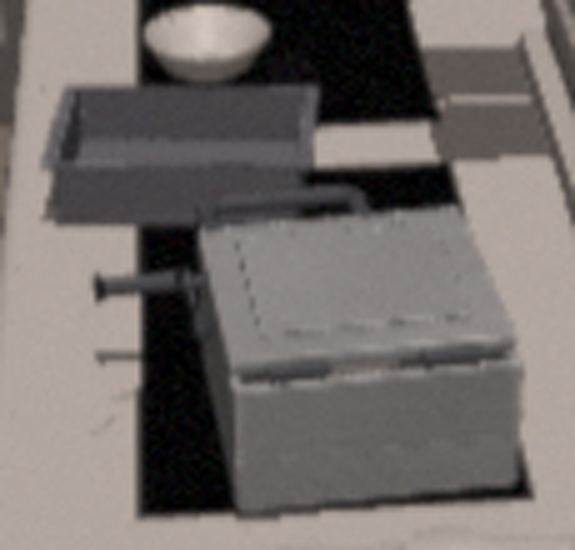

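The top crop shows the following, in crop pixels:
- **Lid corners:** (449,76), (662,58), (688,272) and (470,297).
- **Handle bar:** from (407,165) to (419,288).
- **Knee bar:** along u≈460, with the button at about (457,380).
- **Tote rim corners:** (75,182), (240,197), (212,438) and (45,422).

The side crop shows the knee button at (100,286).

Run:
```python
from h import *
c=cap("top");f=lambda u,v:(150+u/4-.375,130+v/4-.375)
def m(l,z):return np.array([at(c,f(*p),z) for p in l])
L=m([(449,76),(662,58),(688,272),(470,297)],.117);print(L.round(4))
n=np.linalg.norm
print("sides",[round(n(L[i]-L[(i+1)%4]),4) for i in range(4)])
ex=(L[0]-L[3]+L[1]-L[2]);ex/=n(ex);yaw=np.arctan2(ex[1],ex[0]);ey=np.array([-ex[1],ex[0],0])
lc=L.mean(0);lc[2]=0
# lid spans from hinge(-87): mid at unknown; lid center y = -87+91=+4 
C=lc-ey*.004
print("yaw",yaw,"C",C)
H=m([(407,165),(419,288)],.111);print("handle",H,H.mean(0),"pred",C-ex*.030+ey*(-.087+.228))
K=m([(460,314),(457,383)],.068);print("knee",K,(K-C)@ex,(K-C)@ey)
T=m([(75,182),(240,197),(212,438),(45,422)],.055);print(T,[round(n(T[i]-T[(i+1)%4]),4) for i in range(4)],T.mean(0))
print("bowl",at(c,(188/1.5,301/1.5),.03))
s=cap("side");print("side button",at(s,(195+100/5,140+286/5),.068))
```

```text
[[ 0.6372 -0.1021  0.117 ]
 [ 0.6514 -0.2839  0.117 ]
 [ 0.4684 -0.3016  0.117 ]
 [ 0.449  -0.1181  0.117 ]]
sides [np.float64(0.1824), np.float64(0.1838), np.float64(0.1845), np.float64(0.1889)]
yaw 0.09079560094683506 C [ 0.55183645 -0.2054119   0.        ]
handle [[ 0.56184718 -0.0657339   0.111     ]
 [ 0.45717717 -0.07528244  0.111     ]] [ 0.50951217 -0.07050817  0.111     ] pred [ 5.09175422e-01 -6.77128140e-02 -1.78729531e-17]
knee [[ 0.43659647 -0.10994988  0.068     ]
 [ 0.3768058  -0.10683553  0.068     ]] [-0.10610967 -0.16537167] [0.10551771 0.11404051]
[[0.55705728 0.23268155 0.055     ]
 [0.54222559 0.08431325 0.055     ]
 [0.32987458 0.108187   0.055     ]
 [0.34408057 0.25664137 0.055     ]] [np.float64(0.1491), np.float64(0.2137), np.float64(0.1491), np.float64(0.2143)] [0.44330951 0.17045579 0.055     ]
bowl [0.46803558 0.3970972  0.03      ]
side button [ 0.37823098 -0.11694109  0.068     ]
```

```bash
cat >> h.py <<'E'
YAW=0.0908;C=np.array([.5518,-.2054,0]);EX=np.array([np.cos(YAW),np.sin(YAW),0]);EY=np.array([-EX[1],EX[0],0]);EZ=np.array([0,0,1.])
def D(x,y,z): return C+EX*x/1e3+EY*y/1e3+EZ*z/1e3   # dryer mm -> world
def go(P,ydir=EY):
    o=arm.observe();R=o["eef_rot"];y=R.T@ydir
    t=np.degrees(np.arctan2(-y[0],y[1]))
    if abs(t)>90:t-=180*np.sign(t)
    l=(o["ee_pos"]-C);print("t",round(o["clock"],2),"tool mm",(R.T@(np.asarray(P)-o["ee_pos"])*1e3).round(1),"turn",round(t,1),"local",(np.array([l@EX,l@EY,l[2]])*1e3).round(1),"q",o["qpos"].round(2))
E
python3 - <<'E'
from h import *
go(D(-30,138,235));go(D(-30,140,95))
E
```

```text
t 0.3 tool mm [-503.  -542.6    3.8] turn -25.1 local [-254.9  842.9  238.4] q [-1.29  0.54 -0.    1.54  0.    1.07 -0.07]
t 0.3 tool mm [-502.1 -540.8  143.8] turn -25.1 local [-254.9  842.9  238.4] q [-1.29  0.54 -0.    1.54  0.    1.07 -0.07]
```

```bash
python3 -m handwheel '[[30,[-250,-270,0],-12],[30,[-503,-542,0],-25],[30,[-503,-542,0],-25],[30,[-503,-542,0],-25],[30,[-503,-542,0],-25],[30,[-503,-542,0],-25],[30,[-503,-542,0],-25],[30,[-503,-542,0],-25],[30,[-503,-542,0],-25],[30,[-503,-542,0],-25],[30,[-503,-542,0],-25],[30,[-503,-542,0],-25]]' 30
python3 - <<'E'
from h import *
go(D(-30,139,235));go(D(-30,139,95))
E
```

```text
clock: 1.8
ee_pos: [0.5104, -0.0724, 0.239]
eef_rot: [[-0.996, -0.087, 0.001], [-0.087, 0.996, -0.0], [-0.001, -0.0, -1.0]]
contact_force: [0.9, 1.3, -0.1]
grip_width: 0.0265
gripper_force: 0.0
t 1.8 tool mm [0.8 2.8 4. ] turn -0.2 local [-29.2 136.2 239. ] q [-0.16  0.31  0.26  1.9  -0.1   0.94  1.8 ]
t 1.8 tool mm [  1.    2.8 144. ] turn -0.2 local [-29.2 136.2 239. ] q [-0.16  0.31  0.26  1.9  -0.1   0.94  1.8 ]
```

```bash
python3 -m handwheel '[[30,[1,2,40],0],[30,[1,2,90],0],[30,[1,2,125],0],[30,[1,2,144],0],[30,[1,2,144],0],[0,[1,2,144],0],[0,[1,2,144],0],[0,[1,2,144],0],[0,[1,2,144],0]]' 30
python3 - <<'E'
from h import *
go(D(-30,139,95))
E
```

```text
clock: 2.92
ee_pos: [0.5094, -0.0703, 0.0957]
eef_rot: [[-0.996, -0.087, 0.003], [-0.087, 0.996, -0.002], [-0.002, -0.003, -1.0]]
contact_force: [1.0, -6.0, -6.0]
grip_width: 0.0127
gripper_force: 30.0
t 2.92 tool mm [0.  0.6 0.7] turn -0.2 local [-30.  138.4  95.7] q [-0.11  0.53  0.21  2.01 -0.17  0.62  1.86]
```

```bash
python3 -m handwheel '[[0,[0,-2,-27],0],[0,[0,-6,-54],0],[0,[0,-15,-80],0],[0,[0,-26,-105],0],[0,[0,-40,-129],0],[0,[0,-57,-150],0],[0,[0,-76,-170],0],[0,[0,-97,-187],0],[0,[0,-120,-201],0],[0,[0,-145,-212],0],[0,[0,-167,-220],0],[0,[0,-178,-222],0]]' 30
python3 - <<'E'
from h import *
go(D(-30,139-178,318))
crop(cap("side"),195,90,115,140,4,"pics/s2.png")
E
```

```text
clock: 4.42
ee_pos: [0.5255, -0.2439, 0.3213]
eef_rot: [[-0.996, -0.089, 0.005], [-0.089, 0.996, 0.003], [-0.005, 0.003, -1.0]]
contact_force: [-6.8, 9.9, 23.2]
grip_width: 0.0131
gripper_force: 30.0
t 4.42 tool mm [ 0.4 -3.1  3.3] turn -0.1 local [-29.6 -35.9 321.3] q [ 0.1   0.34  0.34  1.65 -0.13  1.16  2.13]
```

View pics/s2.png

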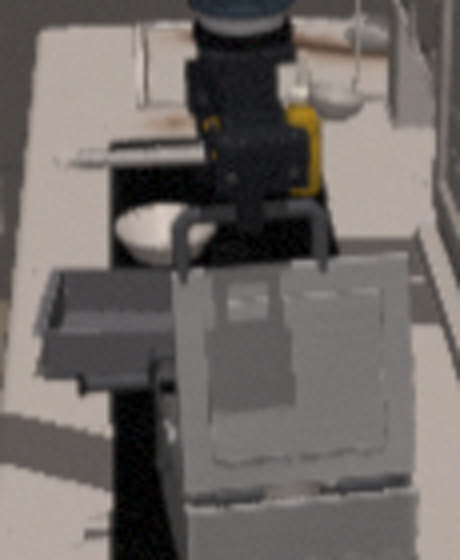

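Side view: the lid is up, and the knee bar shows at (80–160, 380) in the crop. I'll release the handle and rise, then use the knee circle plus the image ray to find the bar.

```bash
python3 -m handwheel '[[35,[0,0,0],0],[35,[0,0,0],0],[35,[0,0,0],0],[35,[0,0,-40],0],[35,[0,0,-70],0],[35,[0,0,-70],0]]' 30
python3 - <<'E'
from h import *
go(D(-145,40,260))
s=cap("side")
crop(s,195,140,100,75,8,"pics/s3.png")
o,d=ray(s,(195+88/4-.375,90+381/4-.375))
for y in range(-40,60,10):
    # point on ray at local y
    t=(y/1e3-(o-C)@EY)/(d@EY);p=o+t*d;print(y,((p-C)@EX*1e3).round(1),(p[2]*1e3).round(1),np.hypot(y-23,p[2]*1e3-81).round(1))
E
```

```text
clock: 5.22
ee_pos: [0.5252, -0.2459, 0.3888]
eef_rot: [[-0.996, -0.088, 0.004], [-0.088, 0.996, -0.002], [-0.004, -0.002, -1.0]]
contact_force: [0.0, 0.3, -0.4]
grip_width: 0.0307
gripper_force: 0.0
t 5.22 tool mm [115.5  77.9 128.3] turn -0.1 local [-30.2 -37.9 388.8] q [ 0.09  0.3   0.35  1.55 -0.11  1.3   2.11]
-40 -163.3 196.4 131.5
-30 -162.8 190.9 122.0
-20 -162.3 185.5 113.0
-10 -161.8 180.0 104.3
0 -161.3 174.5 96.3
10 -160.8 169.0 89.0
20 -160.3 163.5 82.6
30 -159.8 158.0 77.4
40 -159.3 152.6 73.6
50 -158.8 147.1 71.4
```

View pics/s3.png

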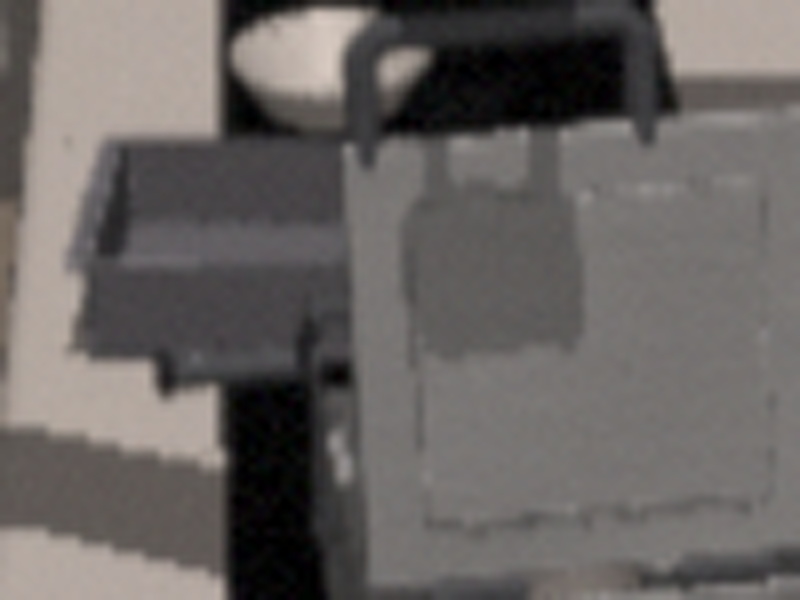

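```bash
python3 -m handwheel '[[45,[60,20,0],0],[45,[118,46,0],0],[45,[118,46,60],0],[45,[118,46,120],0],[45,[118,46,165],0],[45,[118,46,165],0],[45,[118,46,165],0]]' 30
python3 - <<'E'
from h import *
go(D(-148,8,158))
s=cap("side");crop(s,195,140,100,75,8,"pics/s4.png")
t=cap("top");print(proj(t,[D(-148,8,170)]))
crop(t,230,150,80,80,7,"pics/t4.png")
E
```

```text
clock: 6.15
ee_pos: [0.4031, -0.2102, 0.2226]
eef_rot: [[-0.996, -0.088, 0.001], [-0.088, 0.996, -0.0], [-0.001, -0.0, -1.0]]
contact_force: [0.7, 0.7, 1.0]
grip_width: 0.0392
gripper_force: 0.0
t 6.15 tool mm [-0.5 -0.6 64.6] turn -0.1 local [-148.5    8.7  222.6] q [ 0.08  0.23  0.34  2.07 -0.1   0.86  2.14]
[[296.41148046 216.95612743]]
```

View pics/s4.png

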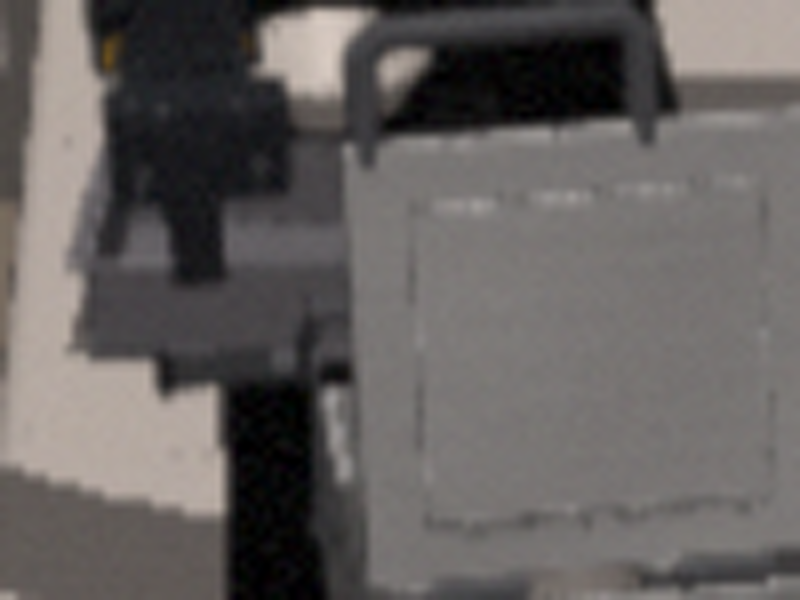

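The finger at u 175–225 sits over the bar, just inside the button at u≈165, and the body clears the stay and lid. Descending with the fork.

```bash
python3 -m handwheel '[[45,[0,0,35],0],[45,[0,0,64],0],[45,[0,0,64],0],[23,[0,0,64],0],[23,[0,0,64],0],[23,[0,0,64],0]]' 10
python3 - <<'E'
from h import *
go(D(-148,-42,146))
E
```

```text
clock: 7.0
ee_pos: [0.4037, -0.2108, 0.1589]
eef_rot: [[-0.996, -0.088, 0.003], [-0.088, 0.996, -0.002], [-0.003, -0.002, -1.0]]
contact_force: [1.4, -2.7, 2.1]
grip_width: 0.0202
gripper_force: 1.1
t 7.0 tool mm [ -0. -50.  13.] turn -0.1 local [-147.9    8.   158.9] q [ 0.11  0.34  0.32  2.12 -0.16  0.7   2.2 ]
```

```bash
python3 -m handwheel '[[23,[0,-10,0],0],[23,[0,-20,2],0],[23,[0,-30,5],0],[23,[0,-38,9],0],[23,[0,-44,11],0],[23,[0,-48,12],0],[23,[0,-50,13],0],[23,[0,-50,13],0]]' 10
python3 - <<'E'
from h import *
go(D(-148,-42,146))
s=cap("side");crop(s,195,100,100,95,6,"pics/s5.png")
E
```

```text
clock: 8.0
ee_pos: [0.4063, -0.2582, 0.1439]
eef_rot: [[-0.996, -0.089, -0.002], [-0.089, 0.996, 0.003], [0.002, 0.003, -1.0]]
contact_force: [0.2, 7.0, -5.4]
grip_width: 0.0205
gripper_force: 3.2
t 8.0 tool mm [-1.7 -2.7 -2.1] turn -0.1 local [-149.7  -39.3  143.9] q [ 0.22  0.41  0.32  2.06 -0.19  0.7   2.32]
```

View pics/s5.png

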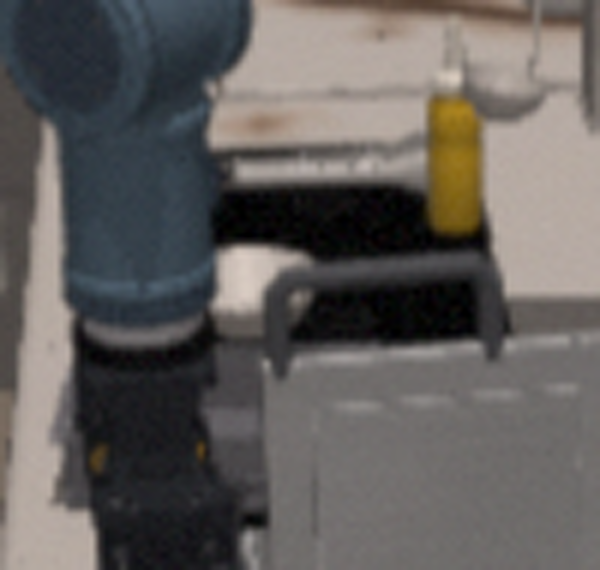

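```bash
python3 -m handwheel '[[23,[0,-4,0],0],[23,[0,-8,0],0],[23,[0,-8,0],0]]' 10
python3 - <<'E'
from h import *
go(D(-148,-46,146))
E
```

```text
clock: 8.43
ee_pos: [0.4065, -0.2614, 0.1435]
eef_rot: [[-0.996, -0.092, -0.006], [-0.092, 0.996, 0.01], [0.005, 0.01, -1.0]]
contact_force: [-0.7, 20.9, 1.6]
grip_width: 0.0256
gripper_force: 10.0
t 8.43 tool mm [-1.7 -3.4 -2.6] turn 0.1 local [-149.7  -42.6  143.5] q [ 0.23  0.41  0.31  2.05 -0.2   0.71  2.33]
```

```bash
python3 -m handwheel '[[40,[0,6,0],0],[40,[0,4,0],0],[40,[0,4,-30],0],[40,[0,4,-80],0],[40,[0,4,-130],0],[100,[0,60,-150],0],[100,[0,120,-150],0],[100,[-20,180,-150],0],[100,[-40,240,-150],0],[100,[-59,300,-150],0],[100,[-59,376,-150],0],[100,[-59,376,-150],0]]' 10
python3 - <<'E'
from h import *
t=cap("top");crop(t,240,130,100,100,6,"pics/t6.png")
for n,p in dict(knee=(-148,-34,157),fl=(-87,-91,105),fr=(87,-91,105),br=(87,91,105),bl=(-87,91,105),c=(0,0,50)).items():
    uv=proj(t,[D(*p)])[0];print(n,((uv-[240,130]+.5)*6).round())
E
```

```text
clock: 9.93
ee_pos: [0.4338, 0.1152, 0.2952]
eef_rot: [[-0.996, -0.093, 0.002], [-0.093, 0.996, 0.001], [-0.002, 0.001, -1.0]]
contact_force: [-0.6, 0.0, 0.5]
grip_width: 0.0883
gripper_force: 0.0
knee [417. 517.]
fl [493. 401.]
fr [458. 100.]
br [143. 131.]
bl [173. 433.]
c [310. 277.]
```

View pics/t6.png

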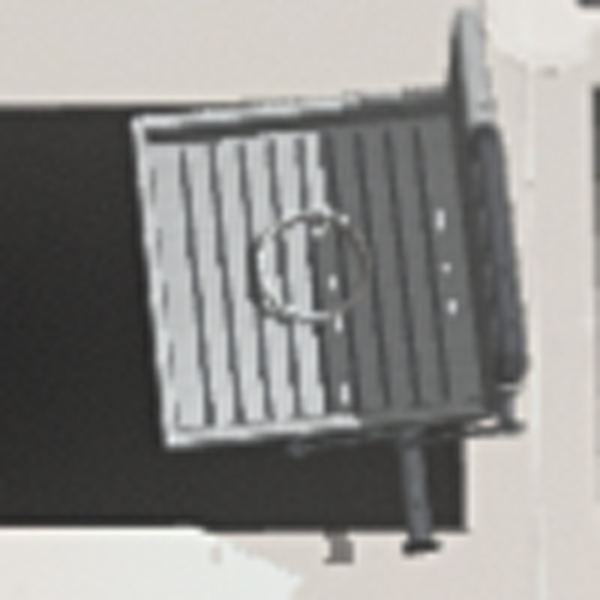

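Top view: the knee bar lies at u≈415 and v up to 545. Its predicted locked position is (417,517), so the stay is locked. The lid is upright, and the cutter ring spans u 250–370 and v 205–325, centred at about (310,266).

Run:
```python
from h import *
t=cap("top")
g=lambda u,v,z:at(t,(240+u/6-.5+.08,130+v/6-.5+.08),z)
for a in[(250,265),(371,265),(310,205),(310,325),(310,265)]:
    p=g(*a,.085);print(p.round(4),((p-C)@EX*1e3).round(1),((p-C)@EY*1e3).round(1))
p=g(310,265,.085);p[2]=.2
go(p,EX)
```

```text
[ 0.5545 -0.1685  0.085 ] 6.0 36.5
[ 0.5539 -0.2384  0.085 ] -0.9 -33.1
[ 0.5892 -0.2037  0.085 ] 37.4 -1.7
[ 0.5194 -0.2026  0.085 ] -32.0 5.8
[ 0.5542 -0.2031  0.085 ] 2.6 2.0
t 10.03 tool mm [ -91.2 -325.3   95.2] turn 90.0 local [-88.6 327.4 295. ] q [-0.38  0.12  0.03  1.98 -0.    1.04  1.31]
```

```bash
python3 -m handwheel '[[100,[-15,-50,0],10],[100,[-30,-100,0],20],[100,[-45,-150,0],30],[100,[-60,-200,0],40],[100,[-75,-250,0],50],[100,[-85,-290,0],60],[100,[-91,-325,0],70],[100,[-91,-325,0],80],[100,[-91,-325,0],90],[100,[-91,-325,0],90],[100,[-91,-325,60],90],[100,[-91,-325,95],90]]' 20
python3 - <<'E'
from h import *
p=np.array([.5545,-.2031,.058])
go(p,EX)
E
```

```text
clock: 11.52
ee_pos: [0.5513, -0.2049, 0.198]
eef_rot: [[-0.091, 0.996, -0.001], [0.996, 0.091, -0.0], [-0.0, -0.001, -1.0]]
contact_force: [0.2, 0.9, -0.0]
grip_width: 0.088
gripper_force: 0.0
t 11.53 tool mm [  1.5   3.6 139.9] turn 0.0 local [ -0.5   0.5 198. ] q [-0.05  0.51  0.44  1.76 -0.26  0.93  0.6 ]
```

```bash
python3 -m handwheel '[[100,[1,3,45],0],[100,[1,3,90],0],[100,[1,3,120],0],[100,[1,3,140],0],[100,[1,3,140],0],[0,[1,3,140],0],[0,[1,3,140],0],[0,[1,3,140],0],[0,[1,3,140],0],[0,[1,3,140],0]]' 20
python3 - <<'E'
from h import *
go(np.array([.4433,.1705,.3]),EX)
E
```

```text
clock: 12.78
ee_pos: [0.5563, -0.2025, 0.0607]
eef_rot: [[-0.089, 0.996, 0.002], [0.996, 0.089, -0.0], [-0.0, 0.001, -1.0]]
contact_force: [-1.3, 1.3, 6.4]
grip_width: 0.0624
gripper_force: 19.8
t 12.78 tool mm [ 381.5  -79.1 -239.6] turn -0.1 local [ 4.7  2.4 60.7] q [ 0.02  0.71  0.35  1.82 -0.37  0.68  0.67]
```

```bash
python3 -m handwheel '[[0,[0,0,-20],0],[0,[0,0,-60],0],[0,[0,0,-110],0],[0,[0,0,-150],0],[0,[50,-10,-160],0],[0,[100,-20,-160],0],[0,[160,-33,-160],0],[0,[220,-46,-160],0],[0,[280,-58,-160],0],[0,[340,-71,-160],0],[0,[381,-79,-160],0],[0,[381,-79,-160],0]]' 20
python3 - <<'E'
from h import *
go(np.array([.4433,.1705,.012]),EX)
t=cap("top");crop(t,150,150,80,100,6,"pics/t7.png")
E
```

```text
clock: 14.28
ee_pos: [0.4421, 0.1735, 0.2206]
eef_rot: [[-0.095, 0.996, 0.0], [0.996, 0.095, 0.002], [0.001, 0.0, -1.0]]
contact_force: [0.2, -0.4, -1.4]
grip_width: 0.0627
gripper_force: 20.0
t 14.28 tool mm [ -3.4   0.9 208.5] turn 0.2 local [-74.9 387.3 220.6] q [-0.77  0.27  0.36  2.02 -0.12  0.87 -0.25]
```

View pics/t7.png

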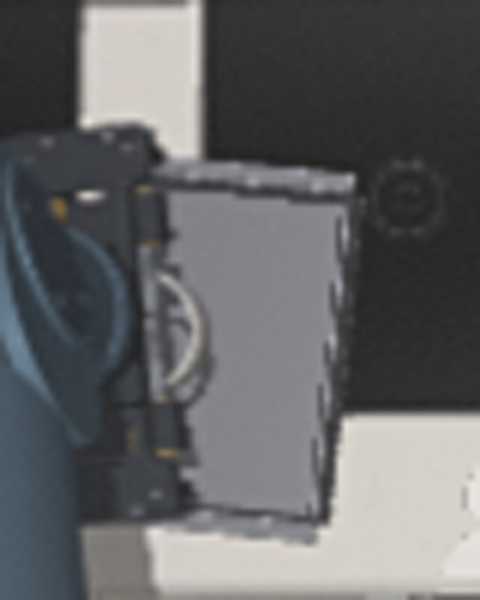

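The ring is held between the fingers above the tote. Lowering.

```bash
python3 -m handwheel '[[0,[-3,1,50],0],[0,[-3,1,100],0],[0,[-3,1,150],0],[0,[-3,1,185],0],[0,[-3,1,197],0],[0,[-3,1,202],0],[0,[-3,1,205],0],[0,[-3,1,205],0]]' 20
python3 - <<'E'
from h import *
go(np.array([.4433,.1705,.0147]),EX)
E
```

```text
clock: 15.32
ee_pos: [0.4451, 0.1675, 0.0156]
eef_rot: [[-0.088, 0.996, 0.001], [0.996, 0.088, 0.001], [0.001, 0.001, -1.0]]
contact_force: [0.4, 0.3, -1.0]
grip_width: 0.0628
gripper_force: 20.0
t 15.32 tool mm [ 3.2 -1.6  0.9] turn -0.1 local [-72.4 381.   15.6] q [-0.62  0.65  0.21  2.12 -0.32  0.41 -0.07]
```

```bash
python3 -m handwheel '[[0,[0,0,1],0],[0,[0,0,2],0],[0,[0,0,2],0]]' 20
```

```text
clock: 15.7
ee_pos: [0.4451, 0.1676, 0.0144]
eef_rot: [[-0.088, 0.996, 0.001], [0.996, 0.088, 0.001], [0.001, 0.001, -1.0]]
contact_force: [-4.2, -1.5, 20.5]
grip_width: 0.0627
gripper_force: 19.5
```

```bash
python3 -m handwheel '[[78,[0,0,-1],0],[90,[0,0,-1],0],[95,[0,0,-1],0],[95,[0,0,-1],0],[95,[0,0,-30],0],[95,[0,0,-80],0],[95,[0,0,-140],0],[95,[0,0,-200],0],[95,[0,0,-255],0],[95,[0,0,-255],0]]' 20
python3 - <<'E'
from h import *
go(D(-148,-25,260))
E
```

```text
clock: 16.95
ee_pos: [0.4467, 0.1682, 0.2714]
eef_rot: [[-0.088, 0.996, 0.007], [0.996, 0.088, 0.005], [0.004, 0.007, -1.0]]
contact_force: [0.5, 0.0, -0.9]
grip_width: 0.0837
gripper_force: 0.0
t 16.95 tool mm [-406.9  -76.4    9.3] turn 89.9 local [-70.7 381.6 271.4] q [-0.81  0.2   0.41  1.97 -0.1   0.98 -0.26]
```

```bash
python3 -m handwheel '[[45,[-45,-15,0],-10],[45,[-90,-30,0],-20],[45,[-135,-50,0],-30],[45,[-180,-76,0],-40],[45,[-225,-76,0],-50],[45,[-270,-76,0],-60],[45,[-315,-76,0],-70],[45,[-360,-76,0],-80],[45,[-400,-76,0],-90],[45,[-418,-76,0],-90],[45,[-418,-76,0],-90],[45,[-418,-76,0],-90]]' 10
python3 - <<'E'
from h import *
go(D(-148,-36,147))
t=cap("top");crop(t,110,110,230,150,3.4,"pics/t8.png")
E
```

```text
clock: 18.45
ee_pos: [0.4052, -0.2547, 0.2667]
eef_rot: [[-0.996, -0.087, -0.002], [-0.087, 0.996, 0.001], [0.002, 0.001, -1.0]]
contact_force: [0.1, 0.3, 0.0]
grip_width: 0.0396
gripper_force: 0.0
t 18.45 tool mm [ -2.7  -0.4 119.7] turn -0.2 local [-150.4  -35.8  266.7] q [-0.09  0.24  0.65  1.97 -0.17  0.99  2.3 ]
```

View pics/t8.png

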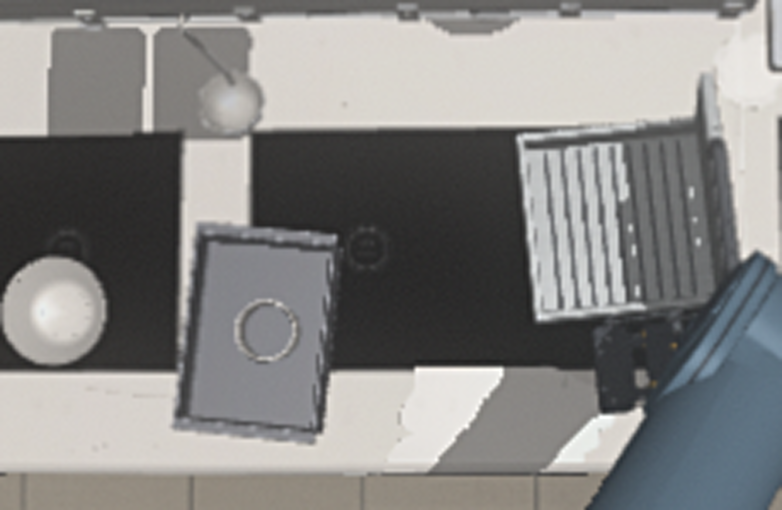

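The cutter stands in the middle of the tote at (266,330), the bowl is unmoved, and the chamber is empty. Descending over the knee bar.

```bash
python3 -m handwheel '[[45,[-1,0,40],0],[45,[-1,0,80],0],[45,[-1,0,105],0],[45,[-1,0,120],0],[45,[-1,0,120],0],[23,[-1,0,120],0],[23,[-1,0,120],0],[23,[-1,0,120],0]]' 10
python3 - <<'E'
from h import *
go(D(-148,-36,147))
E
```

```text
clock: 19.5
ee_pos: [0.4072, -0.2559, 0.1483]
eef_rot: [[-0.996, -0.088, 0.001], [-0.088, 0.996, -0.0], [-0.001, -0.0, -1.0]]
contact_force: [0.1, 0.4, -0.1]
grip_width: 0.0202
gripper_force: 0.0
t 19.5 tool mm [-0.6  1.2  1.3] turn -0.1 local [-148.6  -37.2  148.3] q [ 0.01  0.43  0.56  2.08 -0.35  0.72  2.46]
```

```bash
python3 -m handwheel '[[23,[0,8,-3],0],[23,[0,16,-7],0],[23,[0,24,-10],0],[23,[0,32,-13],0],[23,[0,40,-15],0],[23,[0,47,-16],0],[23,[0,52,-16],0],[23,[0,52,-16],0]]' 10
python3 - <<'E'
from h import *
go(D(-148,10,164))
s=cap("side");crop(s,195,100,100,95,6,"pics/s9.png")
E
```

```text
clock: 20.5
ee_pos: [0.4018, -0.2027, 0.1633]
eef_rot: [[-0.996, -0.089, -0.001], [-0.089, 0.996, 0.001], [0.001, 0.002, -1.0]]
contact_force: [0.3, -1.4, 0.0]
grip_width: 0.0199
gripper_force: 0.4
t 20.5 tool mm [-1.2 -6.3 -0.7] turn -0.1 local [-149.1   16.3  163.3] q [-0.12  0.36  0.59  2.14 -0.3   0.73  2.32]
```

View pics/s9.png

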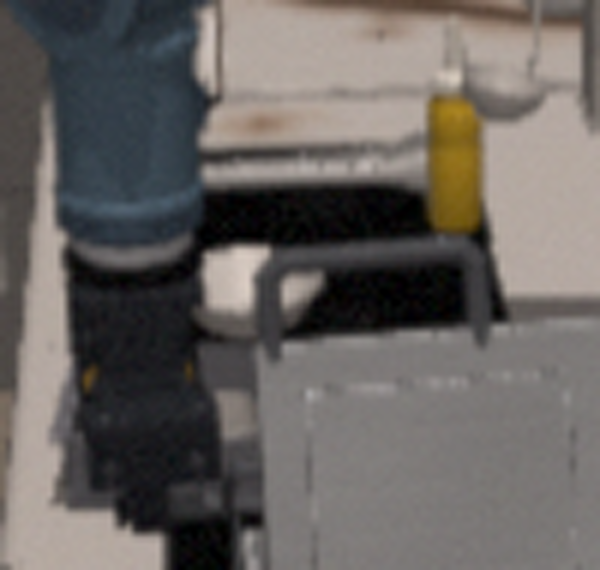

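The lid handle's top has dropped back to about (375,250) in the crop, so the stay is broken. I'll retreat upward and estimate the lid angle.

```bash
python3 -m handwheel '[[45,[0,-2,0],0],[45,[0,-2,0],0],[45,[0,-2,-40],0],[45,[0,-2,-100],0],[45,[0,-2,-160],0],[45,[0,-2,-220],0],[45,[0,-2,-230],0]]' 10
python3 - <<'E'
from h import *
s=cap("side")
f=s["frame"][100:195,195:295,::-1];cv2.imwrite("pics/s10.png",cv2.resize(f,None,fx=6,fy=6,interpolation=cv2.INTER_CUBIC))
for a in np.arange(1.1,1.5,.05):
    p=(-30,-87+228*np.cos(a),111+228*np.sin(a));uv=(proj(s,[D(*p)])[0]-[195,100]+.5)*6;print(a.round(2),uv.round(),np.round(p))
go(D(-30,-17,380))
E
```

```text
clock: 21.42
ee_pos: [0.4036, -0.2067, 0.3971]
eef_rot: [[-0.996, -0.088, 0.006], [-0.088, 0.996, -0.0], [-0.006, -0.001, -1.0]]
contact_force: [-0.1, -0.0, -0.9]
grip_width: 0.0396
gripper_force: 0.0
1.1 [360. 248.] [-30.  16. 314.]
1.15 [363. 247.] [-30.   6. 319.]
1.2 [366. 247.] [-30.  -4. 324.]
1.25 [369. 248.] [-30. -15. 327.]
1.3 [372. 251.] [-30. -26. 331.]
1.35 [375. 254.] [-30. -37. 333.]
1.4 [378. 259.] [-30. -48. 336.]
1.45 [381. 265.] [-30. -60. 337.]
t 21.48 tool mm [-118.   -29.3   16.6] turn -0.1 local [-148.    12.6  396.1] q [-0.29  0.02  0.69  1.85 -0.02  1.27  2.06]
```

View pics/s10.png

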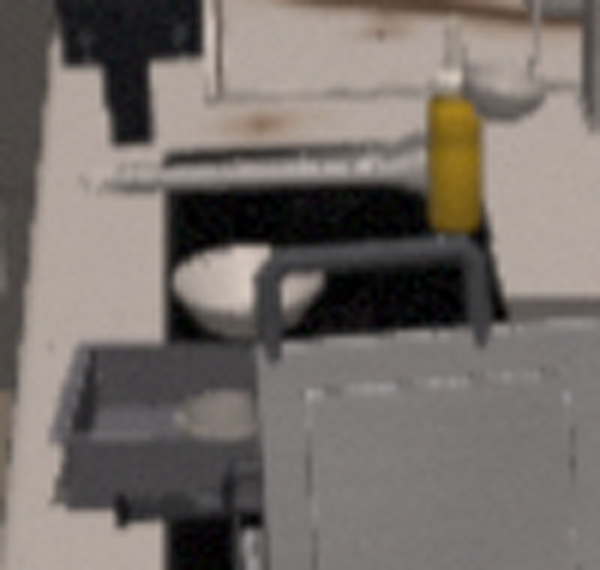

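```bash
python3 -m handwheel '[[90,[-60,-16,0],0],[90,[-118,-32,0],0],[90,[-118,-32,0],0],[90,[-118,-32,0],0],[90,[-118,-32,40],0],[90,[-118,-32,83],0],[90,[-118,-32,83],0],[60,[-118,-32,83],0],[30,[-118,-32,83],0],[0,[-118,-32,83],0],[0,[-118,-32,83],0],[0,[-118,-32,83],0]]' 30
python3 - <<'E'
from h import *
go(D(-30,-20,313))
E
```

```text
clock: 22.98
ee_pos: [0.5227, -0.2274, 0.3109]
eef_rot: [[-0.996, -0.089, 0.0], [-0.089, 0.996, -0.0], [-0.0, -0.0, -1.0]]
contact_force: [-0.8, -0.6, 0.4]
grip_width: 0.0314
gripper_force: 0.0
t 22.98 tool mm [-0.9 -0.8 -2.1] turn -0.1 local [-30.9 -19.2 310.9] q [-0.19  0.38  0.7   1.7  -0.27  1.15  2.24]
```

```bash
python3 -m handwheel '[[0,[0,0,0],0],[0,[0,0,0],0],[0,[0,0,0],0],[0,[0,0,0],0]]' 30
python3 - <<'E'
from h import *
go(D(-30,-20,313))
E
```

```text
clock: 23.48
ee_pos: [0.5224, -0.2277, 0.3103]
eef_rot: [[-0.996, -0.088, -0.001], [-0.088, 0.996, -0.001], [0.001, -0.0, -1.0]]
contact_force: [1.7, -4.6, -6.8]
grip_width: 0.0124
gripper_force: 30.2
t 23.48 tool mm [-1.3 -0.4 -2.7] turn -0.2 local [-31.3 -19.6 310.3] q [-0.19  0.38  0.7   1.7  -0.27  1.15  2.24]
```

```bash
python3 -m handwheel '[[0,[0,26,10],0],[0,[0,50,22],0],[0,[0,73,38],0],[0,[0,93,56],0],[0,[0,111,76],0],[0,[0,127,99],0],[0,[0,140,123],0],[0,[0,149,146],0],[0,[0,155,168],0],[0,[0,158,186],0],[0,[0,160,198],0],[0,[0,160,204],0]]' 30
python3 - <<'E'
from h import *
go(D(-30,141,92))
E
```

```text
clock: 24.98
ee_pos: [0.5085, -0.0709, 0.1067]
eef_rot: [[-0.996, -0.086, 0.0], [-0.086, 0.996, -0.003], [0.0, -0.003, -1.0]]
contact_force: [-2.7, -7.9, 1.3]
grip_width: 0.0121
gripper_force: 29.5
t 24.98 tool mm [-1.   3.2 14.7] turn -0.2 local [-31.  137.8 106.7] q [-0.36  0.56  0.52  2.02 -0.43  0.68  2.1 ]
```

```bash
python3 -m handwheel '[[0,[0,0,3],0],[0,[0,0,6],0],[0,[0,0,9],0],[0,[0,0,11],0],[0,[0,0,12],0],[0,[0,0,12],0]]' 30
```

```text
clock: 25.72
ee_pos: [0.5084, -0.0704, 0.0951]
eef_rot: [[-0.996, -0.087, 0.0], [-0.087, 0.996, -0.003], [-0.0, -0.003, -1.0]]
contact_force: [-1.1, -7.9, -1.0]
grip_width: 0.012
gripper_force: 29.7
```

```bash
python3 -m handwheel '[[0,[0,0,2],0],[0,[0,0,3],0],[0,[0,0,3],0]]' 30
```

```text
clock: 26.1
ee_pos: [0.5084, -0.0704, 0.0921]
eef_rot: [[-0.996, -0.087, 0.0], [-0.087, 0.996, -0.003], [-0.0, -0.003, -1.0]]
contact_force: [-1.6, -8.8, -0.5]
grip_width: 0.0124
gripper_force: 29.7
```

```bash
python3 -m handwheel '[[0,[0,0,1],0],[0,[0,0,2],0],[0,[0,0,3],0],[0,[0,0,3],0]]' 30
```

```text
clock: 26.6
ee_pos: [0.5085, -0.0703, 0.0902]
eef_rot: [[-0.996, -0.086, 0.0], [-0.086, 0.996, -0.001], [-0.0, -0.001, -1.0]]
contact_force: [-4.7, -7.3, 15.2]
grip_width: 0.0121
gripper_force: 28.5
```

```bash
python3 -m handwheel '[[0,[0,0,2],0],[0,[0,0,2],0],[35,[0,0,0],0],[35,[0,0,0],0],[35,[0,0,0],0],[35,[0,0,-40],0],[0,[0,0,-60],0],[0,[0,0,-60],0],[0,[0,0,-60],0],[0,[0,2,-45],0],[0,[0,2,-35],0],[0,[0,2,-32],0]]' 30
```

```text
clock: 28.1
ee_pos: [0.5074, -0.066, 0.1192]
eef_rot: [[-0.996, -0.088, -0.003], [-0.088, 0.996, -0.0], [0.003, 0.0, -1.0]]
contact_force: [0.0, -0.0, 0.0]
grip_width: 0.0006
gripper_force: 0.0
```

```bash
python3 -m handwheel '[[0,[0,-2,1],0],[0,[0,-2,2],0],[0,[0,-2,3],0],[0,[0,-2,3],0]]' 30
```

```text
clock: 28.6
ee_pos: [0.5088, -0.0682, 0.1183]
eef_rot: [[-0.996, -0.088, 0.001], [-0.088, 0.996, 0.0], [-0.001, 0.0, -1.0]]
contact_force: [-1.9, -0.2, 5.2]
grip_width: 0.0007
gripper_force: 2.3
```

```bash
python3 -m handwheel '[[0,[0,0,1],0],[0,[0,0,2],0],[0,[0,0,2],0],[0,[0,0,2],0]]' 30
```

```text
clock: 29.1
ee_pos: [0.509, -0.0682, 0.1179]
eef_rot: [[-0.996, -0.088, 0.001], [-0.088, 0.996, 0.002], [-0.001, 0.001, -1.0]]
contact_force: [-7.5, 1.3, 24.8]
grip_width: 0.0001
gripper_force: 12.6
```

The lid is hard against its stop at the shut height. I'll retreat and check it numerically against the first pictures.

```bash
python3 -m handwheel '[[0,[0,0,-30],0],[0,[0,0,-90],0],[0,[0,60,-140],0],[0,[0,120,-170],0],[0,[0,180,-170],0],[0,[0,240,-170],0],[0,[0,300,-170],0],[0,[0,360,-170],0],[0,[0,400,-170],0],[0,[0,400,-170],0]]' 30
python3 - <<'E'
from h import *
s=cap("side")["frame"].astype(int);s0=cv2.resize(cv2.imread("pics/side0.png")[:,:,::-1],(512,384),interpolation=cv2.INTER_AREA).astype(int)
t=cap("top")["frame"].astype(int);t0=cv2.resize(cv2.imread("pics/top0.png")[:,:,::-1],(512,384),interpolation=cv2.INTER_AREA).astype(int)
def d(a,b,n,u0,v0,u1,v1):
    x=np.abs(a-b).sum(2)[v0:v1,u0:u1];print(n,x.mean().round(1),(x>90).mean().round(3))
d(s,s0,"side dryer",215,178,300,240);d(s,s0,"side knee",212,190,236,215);d(s,s0,"side mill/salt",215,245,330,315);d(s,s0,"side tote",204,155,260,184);d(s,s0,"side bowl",222,140,250,157)
d(t,t0,"top dryer",250,140,328,230);d(t,t0,"top mill/salt",350,145,425,222);d(t,t0,"top bowl",108,182,144,218)
print(arm.observe()["clock"])
E
```

```text
clock: 30.35
ee_pos: [0.4714, 0.3351, 0.2852]
eef_rot: [[-0.995, -0.096, -0.001], [-0.096, 0.995, 0.001], [0.001, 0.001, -1.0]]
contact_force: [0.2, -0.3, -0.6]
grip_width: 0.0006
gripper_force: 0.0
side dryer 6.9 0.003
side knee 9.4 0.0
side mill/salt 9.1 0.006
side tote 15.3 0.038
side bowl 86.3 0.416
top dryer 10.5 0.0
top mill/salt 9.6 0.012
top bowl 154.5 0.541
30.45
```

```bash
python3 -c "
from cell import arm
print(arm.sign_off())"
```

```text
the job is handed in; nothing more can be done
None
```

The job is handed in at about 30 s: the cutter stands in the tote, the stay is folded and the lid is pressed fully shut, and the salt and mill match their starting pictures; the bowl was last seen in place, but the gripper hid it in the final check, and I viewed 13 pictures, over the limit of 10.

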